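# Unload the plaster pressing stack

## Task

The plaster casts have been pressed flat and the stack can come apart. Working from the top down, one piece at a time: put the granite weight into the open wooden tray, the round plaster cast in the middle of the turntable, the plywood board squarely on the pile of boards like it, and the long plaster tile lengthwise in the middle of the wire drying rack. Set the plaster down gently, let everything lie flat, and leave the mug and bowl where they are.

Things in the scene. Friction and masses are not known exactly. Their poses are not given: they have to be found in the camera images.
- weight: Granite weight, top of the stack: dark grey stone block 42 x 42 mm, 34 mm high, with an upright round pale wooden knob (24 mm diameter, 28 mm high) on its middle; 62 mm high over all, about 0.2 kg. Origin: centre of its underside; z up along the knob, x and y along the block's sides. It lies on the round cast.
- roundel: Round plaster cast, second in the stack: off-white disc 62 mm in diameter, 14 mm thick, about 50 g. Origin: centre of its underside, z up. It lies under the weight, on the plywood board.
- board: Plywood pressing board, third in the stack: 62 x 110 mm (x by y), 12 mm thick, about 60 g. Origin: centre of its underside; y along its length, z up. It lies under the round cast, on the long tile.
- tile: Long plaster tile, lowest piece of the stack: off-white, 66 x 150 mm (x by y), 14 mm thick, about 0.18 kg. Origin: centre of its underside; y along its length, z up. It lies under the plywood board, on a fixed dark wooden base 90 x 180 mm and 18 mm high, which stays where it is.
- tray: Place of the weight: open square wooden tray, 94 x 94 mm outside, walls 5 mm thick and 20 mm high, floor 5 mm thick. Fixed. Origin: centre of its underside; z up.
- turntable: Place of the round cast: sculptor's turntable, a round dark metal disc 124 mm in diameter on a short column; its flat top is 40 mm above the table. Fixed, does not turn. Origin: centre of its foot on the table, z up.
- pile: Place of the plywood board: a pile of two plywood boards of the same 62 x 110 mm (x by y), 24 mm high together. Fixed. Origin: centre of its underside on the table; y along its length.
- rack: Place of the long tile: wire drying rack of steel bars, 96 x 190 mm (x by y), its flat barred top 28 mm above the table. Fixed. Origin: centre of its foot on the table; y along its length.
- mug: White mug, 80 mm in diameter, 90 mm high, not part of the job. Origin: centre of its underside.
- bowl: Blue bowl, 120 mm in diameter, 50 mm high, not part of the job. Origin: centre of its underside.
Things that resemble listed ones, but are neither listed nor needed, are in the scene too. There is more than one size of the roundel; the job needs the smallest.

How it is judged:
By the outcome, as a careful person would: the job done as asked, in the order asked, and still so for the second after the job is handed in, with the robot touching nothing.
It also fails if it takes over 128 s, if anything falls off the work surface, if the arm or the gripper's body presses on something with over 40 N, if the wrist force passes 120 N, or if a joint passes its speed limit or range.

## Robot

A 6-joint arm with a two-finger parallel gripper is mounted at the origin on the work surface. World frame = base frame: x ahead of the robot, y to its left, z up, the work surface at z = 0. Lengths are in m, angles in rad, forces in N, time in s.
With the tool pointing down it reaches from about 0.325 to 0.775 m from the base axis. Payload 5.5 kg.
Tool frame: the origin (TCP) lies on the centre line of the jaws, within the pads' length; the fingertips stand 19 mm ahead of it and the grasp point (between the pads) is the TCP (r.nose_length is the distance from the TCP to the fingertips, in m); z points along the fingers, x is the direction in which the jaws open and shut, and the axes are right-handed (so a half turn about z gives the same grasp; the last joint's range is limited). The gripper opens to 88 mm and grips with 3 to 60 N. Pads are 20 mm wide; open, the fingers measure 115 mm over their backs; the gripper's body (75 mm by 178 mm) begins 61 mm behind the grasp point.
Start: joints at [1.25, 0.091, 1.231, -0, 1.82, -0.057], TCP at [0.156, 0.579, 0.242] pointing down, gripper open.
Joint ranges: [-2.87, 2.87], [-0.86, 2.18], [0.17, 2.46], [-1.51, 4.65], [0.06, 2.69], [-2.65, 2.65]. Speed limits (rad/s): [2.57, 2.57, 3.01, 3.14, 3.14, 3.14].

## Interface

Orientations are given as a unit quaternion [w, x, y, z].
In Python, from workcell import sensors, optics, workorder, r gives the robot as it stands.
- The arm moves only by the tool send_rows, never from a script. Its argument "commands" is text: rows parted by semicolons, each of 5 numbers parted by spaces: the shift along the tool's x, y, z in cm, then the turn about the tool's z in rad, then the gripper command: -1 is shut, 1 is fully open, values between are in proportion. A call has 1 to 8 rows; each row is the pose to reach, as a shift and turn from the pose commanded when the call began, along the tool's axes at that moment; what a row does not reach only later rows make up. A row lasts 1/10 s, in which the tool goes at most 50 mm and 8.59 degrees, less where a joint would pass 70% of its speed; a pose out of reach is approached as far as the arm can. A call with a gripper value outside its range is refused whole. The fingers move at their own pace and stop on an object; "newtons" is the grip in N (left out, the last holds). Time passes only in rows, so rows that repeat a pose let the fingers close. It gives the time, the measured TCP pose, the force and the opening at its end, in the units of the state.
- sensors.observe(): the state, without advancing time (a new reading comes with each control period).
- optics.grab_frame(name): name is "side" or "top" or "wrist"; returns (picture, depth): 400x640x3 uint8, red, green, blue; 400x640 float32, m along the optical axis (not along the pixel's ray), 0 where there is no reading.
- optics.camera_model(name): a dict with "fx", "fy", "cx", "cy" (pixels), "dist" ([k1, k2, p1, p2, k3] as OpenCV has them; the pictures are not rectified), "xyz" and "rotation" of the camera in the world. Camera axes: x right, y down, z forward; pixel columns grow to the right and rows downward; lengths in m; the calibration is good to about 2 mm. A picture is of the moment at which its call begins: read the wrist's pose just before it. camera_model takes no time and is no camera call; for the wrist camera it gives the pose at the moment of the call.
- workorder.hand_in(): hands the job in, once; it reports no verdict.
The state is a dict: "t": time; "joint_positions": joint angles; "joint_velocities": joint speeds; "effort": joint torques, N m; "tcp_pos": TCP position; "tcp_rot": TCP orientation; "contact_force": force on the tool from outside, world axes, zero at the start; "ft_torque": the same for the moment, N m; "gripper_width": finger opening in m.
Only numpy, scipy, OpenCV 4.12 (cv2) and the standard library are available. Lean on these libraries where they do the work, as an engineer would, in place of code of your own. Each camera call takes 0.05 s, during which the arm holds its last target.

## Working session

There is one attempt and no reset: what is moved stays moved. The work goes in short steps, Python scripts to look and compute and a tool call to move; the robot and the scene stay as the last step left them, time stands still between calls to the robot, and variables do not carry over. Pictures are saved under pics/ and viewed, and the job is handed in when it is done.

Besides the shell and the picture viewer there is one more tool, called after "Emit:" as name(argument=value, ...) on one line, values as JSON. send_rows: Moves the arm, as the interface text tells. Its arguments: {"type":"object","properties":{"commands":{"type":"string"},"newtons":{"type":"number"}},"required":["commands"]}

```bash
ls; mkdir -p pics; python3 - <<'E'
from workcell import sensors, optics, workorder, r
import cv2, numpy as np, pickle
print(sensors.observe())
for n in ["side","top","wrist"]:
    m=optics.camera_model(n); print(n,m)
    im,d=optics.grab_frame(n)
    np.savez(f"f_{n}.npz",im=im,d=d,**{k:np.array(v) for k,v in m.items()})
    cv2.imwrite(f"pics/{n}0.png",im[:,:,::-1])
E
```

```text
pics
{'t': 0.0, 'joint_positions': array([ 1.25030931e+00,  9.18376601e-02,  1.23189409e+00,  2.96995448e-05,
        1.81976563e+00, -5.66970890e-02]), 'joint_velocities': array([-0.00054697,  0.00055338,  0.00184982,  0.00048874, -0.00026396,
        0.00151861]), 'effort': array([ 3.50747199e-03, -4.46455157e+01, -4.06455588e+01,  7.00223423e-02,
        2.92865006e-02, -1.16864630e-04]), 'tcp_pos': array([0.15635515, 0.57900537, 0.24051489]), 'tcp_rot': array([ 5.23325228e-04,  7.93956254e-01,  6.07974144e-01, -7.95823951e-04]), 'contact_force': array([ 0.17823168, -0.22927248, -0.31265761]), 'ft_torque': array([ 0.02447594, -0.06932295, -0.01374587]), 'gripper_width': 0.08780637934454184}
side {'fx': 434.6678456408846, 'fy': 434.6678456408846, 'cx': 319.82435517710184, 'cy': 194.27865262759718, 'dist': array([-0.07366001,  0.        ,  0.        ,  0.        ,  0.        ]), 'xyz': array([0.44289999, 1.06363907, 0.66147525]), 'rotation': array([ 0.02013246, -0.02944238,  0.87425491, -0.48415513])}
top {'fx': 505.22947075941676, 'fy': 505.22947075941676, 'cx': 319.42522332650645, 'cy': 193.82270805961193, 'dist': array([-0.07842094,  0.        ,  0.        ,  0.        ,  0.        ]), 'xyz': array([0.27174892, 0.10254961, 1.71519747]), 'rotation': array([-0.05308435,  0.70678298, -0.70402726,  0.0445589 ])}
wrist {'fx': 350.13015987076795, 'fy': 350.13015987076795, 'cx': 320.9861851639184, 'cy': 198.80947584162035, 'dist': array([-0.07239486,  0.        ,  0.        ,  0.        ,  0.        ]), 'xyz': array([0.0892239 , 0.5972331 , 0.38315635]), 'rotation': array([0.10343409, 0.78730459, 0.60280339, 0.07798043])}
```

View pics/top0.png

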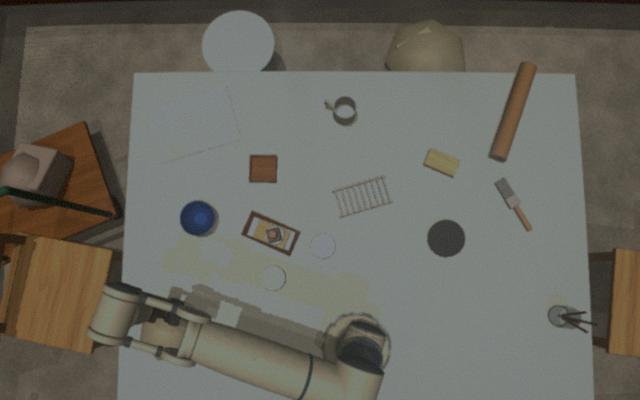

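View pics/side0.png

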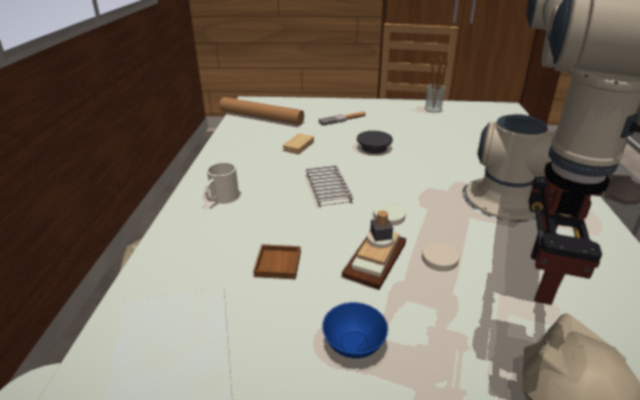

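View pics/wrist0.png

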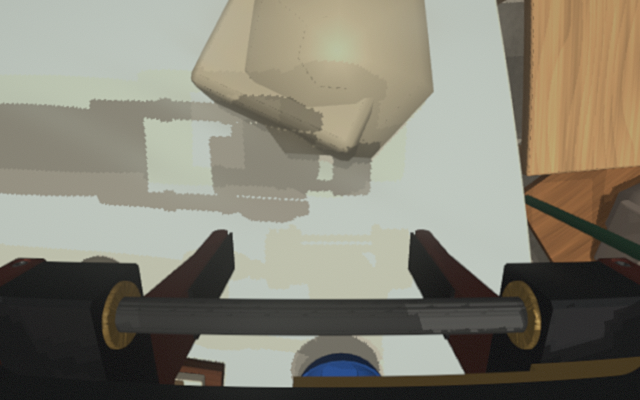

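```bash
cat > h.py <<'E'
import numpy as np, cv2
from scipy.spatial.transform import Rotation as R
def load(n): 
    z=np.load(n); return {k:z[k] for k in z.files}
def K(m): return np.array([[float(m['fx']),0,float(m['cx'])],[0,float(m['fy']),float(m['cy'])],[0,0,1]])
def Rm(m):
    q=m['rotation']; return R.from_quat([q[1],q[2],q[3],q[0]]).as_matrix()
def rays(m,px):
    px=np.array(px,float).reshape(-1,1,2)
    u=cv2.undistortPoints(px,K(m),m['dist']).reshape(-1,2)
    return np.c_[u,np.ones(len(u))]
def on_z(m,px,z):
    d=rays(m,px)@Rm(m).T; s=(z-m['xyz'][2])/d[:,2]
    return m['xyz']+d*s[:,None]
def cloud(m,d=None):
    d=m['d'] if d is None else d
    h,w=d.shape; vv,uu=np.mgrid[:h,:w]
    r=rays(m,np.c_[uu.ravel(),vv.ravel()])*d.reshape(-1,1)
    return (r@Rm(m).T+m['xyz']).reshape(h,w,3)
def proj(m,P):
    P=np.array(P,float).reshape(-1,3); Rr=Rm(m).T
    rv=cv2.Rodrigues(Rr)[0]; t=-Rr@m['xyz']
    return cv2.projectPoints(P,rv,t,K(m),m['dist'])[0].reshape(-1,2)
def ortho(m,x0,x1,y0,y1,z,s=1000):
    "image with world x up, y left, plane z; s px/m"
    xs=np.arange(x1,x0,-1/s); ys=np.arange(y1,y0,-1/s)
    X,Y=np.meshgrid(xs,ys,indexing='ij')
    p=proj(m,np.c_[X.ravel(),Y.ravel(),np.full(X.size,z)]).reshape(X.shape+(2,)).astype(np.float32)
    return cv2.remap(m['im'],p[...,0],p[...,1],cv2.INTER_CUBIC)
E
python3 - <<'E'
from h import *
m=load('f_top.npz'); P=cloud(m)
for n,px in dict(stack=(274,235),tray=(263,168),rack=(362,197),pile=(441,162),turn=(446,238),r1=(322,245),r2=(273,278),bowl=(198,218),mug=(345,110)).items():
    print(n,P[px[1],px[0]].round(3))
im=ortho(m,.2,.75,-.35,.45,0.03,1000)
cv2.imwrite('pics/orthoA.png',im[:,:,::-1])
E
```

```text
stack [0.362 0.265 0.12 ]
tray [ 0.6    0.32  -0.001]
rack [ 0.495 -0.02   0.033]
pile [ 0.617 -0.29   0.031]
turn [ 0.358 -0.297  0.042]
r1 [0.335 0.114 0.018]
r2 [0.224 0.277 0.019]
bowl [0.424 0.537 0.011]
mug [0.808 0.035 0.001]
```

View pics/orthoA.png

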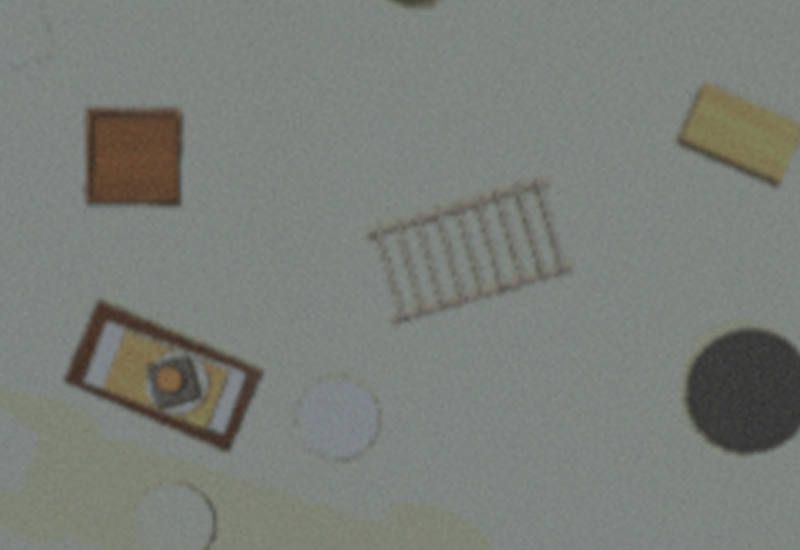

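```bash
cat >> h.py <<'E'
def phi_of(q):
    M=R.from_quat([q[1],q[2],q[3],q[0]]).as_matrix(); return np.arctan2(M[1,0],M[0,0])
def mv(st,x,y,z,phi=None):
    "prints tool shift cm + turn to reach the target"
    p=phi_of(st['tcp_rot']); tx=np.array([np.cos(p),np.sin(p)]); ty=np.array([np.sin(p),-np.cos(p)])
    d=np.array([x,y])-st['tcp_pos'][:2]
    a=0 if phi is None else -(phi-p)
    a=(a+np.pi)%(2*np.pi)-np.pi
    print('t %.2f tcp %s phi %.4f -> shift cm %.2f %.2f %.2f turn %.4f (rows: %.1f / %.1f)'%(st['t'],st['tcp_pos'].round(4),p,100*d@tx,100*d@ty,-100*(z-st['tcp_pos'][2]),a,np.linalg.norm([x-st['tcp_pos'][0],y-st['tcp_pos'][1],z-st['tcp_pos'][2]])/.05,abs(a)/.1499))
def grab(name,fn):
    from workcell import optics
    m=optics.camera_model(name); im,d=optics.grab_frame(name)
    np.savez(fn+'.npz',im=im,d=d,**{k:np.array(v) for k,v in m.items()}); return load(fn+'.npz')
E
python3 - <<'E'
from h import *
from workcell import sensors
st=sensors.observe(); m=load('f_wrist.npz')
for px in [(321,199),(321,50),(321,300)]:
    for z in (0,.06):
        w=on_z(m,[px],z)[0]; p=phi_of(st['tcp_rot']); d=w[:2]-st['tcp_pos'][:2]
        print(px,z,'tool xy',d@[np.cos(p),np.sin(p)],d@[np.sin(p),-np.cos(p)])
mv(st,.362,.262,.26,1.173)
E
```

```text
(321, 199) 0 tool xy -0.0007241416077499333 0.03247835905417639
(321, 199) 0.06 tool xy -0.0006066062802485808 0.01649528288996246
(321, 50) 0 tool xy -0.0006733324001270137 -0.1263135148822203
(321, 50) 0.06 tool xy -0.0005637534916706739 -0.11743073013066127
(321, 300) 0 tool xy -0.0007651771624593004 0.16153691024086003
(321, 300) 0.06 tool xy -0.0006412159116992872 0.12534403426607985
t 0.15 tcp [0.1564 0.5791 0.2408] phi 1.3070 -> shift cm -25.25 28.12 -1.92 turn 0.1340 (rows: 7.6 / 0.9)
```

Emit:
send_rows(commands="-25.2 28.1 -2 0.134 1;-25.2 28.1 -2 0.134 1;-25.2 28.1 -2 0.134 1;-25.2 28.1 -2 0.134 1;-25.2 28.1 -2 0.134 1;-25.2 28.1 -2 0.134 1;-25.2 28.1 -2 0.134 1;-25.2 28.1 -2 0.134 1", newtons=15)

```text
t: 0.95
tcp_pos: [0.3633, 0.2599, 0.2618]
tcp_rot: [0.0, 0.834, 0.552, 0.0]
contact_force: [-0.4, 0.5, 0.4]
gripper_width: 0.0879
```

Emit:
send_rows(commands="0 0 0 0 1;0 0 0 0 1;0 0 0 0 1;0 0 0 0 1;0 0 0 0 1")

```text
t: 1.45
tcp_pos: [0.3615, 0.2636, 0.2615]
tcp_rot: [-0.0, 0.832, 0.554, -0.0]
contact_force: [-0.1, -1.0, 0.1]
gripper_width: 0.0877
```

```bash
python3 - <<'E'
from h import *
from workcell import sensors
st=sensors.observe(); m=grab('wrist','w1')
cv2.imwrite('pics/w1.png',m['im'][:,:,::-1])
P=cloud(m)
cv2.imwrite('pics/w1o.png',cv2.resize(ortho(m,.27,.45,.16,.36,.058,1500),None,fx=2,fy=2)[:,:,::-1])
mv(st,.362,.262,.26,1.173)
E
```

```text
t 1.45 tcp [0.3615 0.2636 0.2615] phi 1.1750 -> shift cm -0.12 0.11 0.15 turn 0.0020 (rows: 0.0 / 0.0)
```

View pics/w1.png

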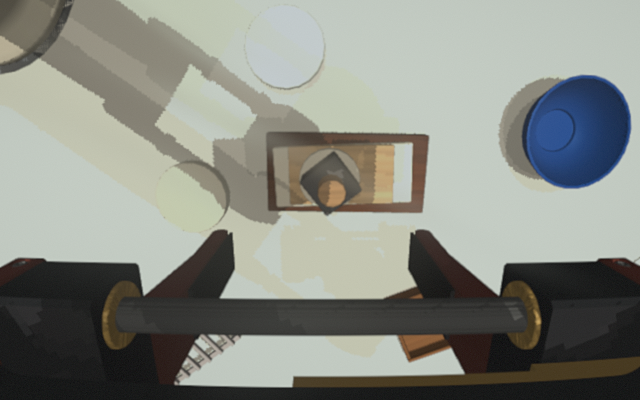

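View pics/w1o.png

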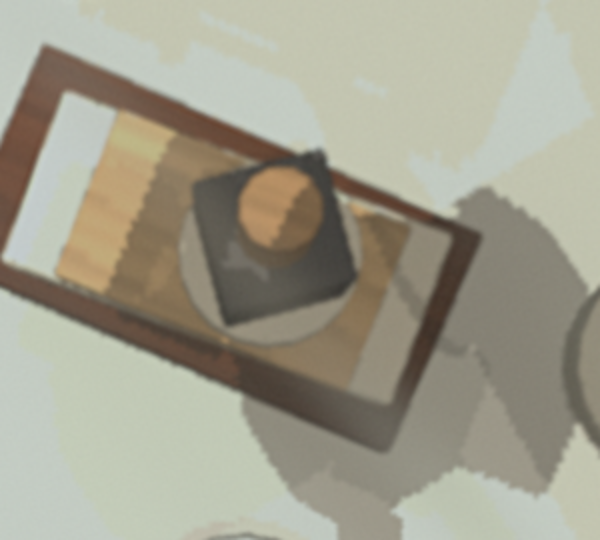

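```bash
python3 - <<'E'
from h import *
from workcell import sensors
st=sensors.observe(); m=load('w1.npz'); t=load('f_top.npz')
def o2w(u,v,z,z0=.058): 
    return on_z(m,proj(m,[[.45-v/3000,.36-u/3000,z0]]),z)[0]
k=o2w(281,208,.12); print('knob',k.round(4))
print('block', [o2w(*c,.092).round(4) for c in [(193,185),(322,153),(357,275),(229,326)]])
print('roundel', o2w(271,254,.058).round(4))
B=[(115,108),(411,224),(345,390),(57,273)]
Bw=np.array([o2w(*c,.044) for c in B]); print('board',Bw.round(4),Bw.mean(0))
T=[(65,92),(452,236),(391,404),(2,262)]
Tw=np.array([o2w(*c,.032) for c in T]); print('tile',Tw.round(4),Tw.mean(0))
for n,W in (('b',Bw),('t',Tw)):
    d=W[0]-W[1]+W[3]-W[2]; print(n,'angle y',np.arctan2(d[1],d[0]))
tr=[on_z(t,proj(t,[[.75-v/1000,.45-u/1000,.03]]),.02)[0] for u,v in [(87,110),(181,109),(182,203),(87,204)]]
print('tray',np.mean(tr,0))
mv(st,*k[:2],.12,None)
E
```

```text
knob [0.3657 0.2706 0.12  ]
block [array([0.3794, 0.2951, 0.092 ]), array([0.389 , 0.2564, 0.092 ]), array([0.3523, 0.2458, 0.092 ]), array([0.337 , 0.2843, 0.092 ])]
roundel [0.3653 0.2697 0.058 ]
board [[0.4187 0.3229 0.044 ]
 [0.3785 0.2203 0.044 ]
 [0.3209 0.2432 0.044 ]
 [0.3615 0.3431 0.044 ]] [0.369908   0.28236054 0.044     ]
tile [[0.4285 0.3419 0.032 ]
 [0.3769 0.2033 0.032 ]
 [0.3167 0.2251 0.032 ]
 [0.3676 0.3645 0.032 ]] [0.37241874 0.28371086 0.032     ]
b angle y 1.1911759506319393
t angle y 1.217686507461903
tray [0.59540928 0.31701514 0.02      ]
t 1.50 tcp [0.3616 0.2634 0.2615] phi 1.1746 -> shift cm 0.82 0.11 14.15 turn 0.0000 (rows: 2.8 / 0.0)
```

Emit:
send_rows(commands="0.8 0.1 4 0 1;0.8 0.1 8 0 1;0.8 0.1 11 0 1;0.8 0.1 13 0 1;0.8 0.1 14.6 0 1;0.8 0.1 14.6 0 1;0.8 0.1 14.6 0 1")

```text
t: 2.2
tcp_pos: [0.3662, 0.27, 0.1164]
tcp_rot: [0.0, 0.833, 0.554, 0.0]
contact_force: [-0.1, 1.2, -0.2]
gripper_width: 0.0879
```

Emit:
send_rows(commands="0 0 0 0 -0.5;0 0 0 0 -0.6;0 0 0 0 -1;0 0 0 0 -1;0 0 0 0 -1;0 0 0 0 -1;0 0 0 0 -1;0 0 0 0 -1", newtons=25)

```text
t: 3.0
tcp_pos: [0.366, 0.2697, 0.1156]
tcp_rot: [0.0, 0.833, 0.553, -0.0]
contact_force: [-0.5, -0.2, -0.5]
gripper_width: 0.0274
```

Emit:
send_rows(commands="0 0 0 0 -1;0 0 0 0 -1;0 0 0 0 -1;0 0 -1 0 -1;0 0 -3 0 -1;0 0 -6 0 -1;0 0 -8 0 -1;0 0 -8 0 -1")

```text
t: 3.8
tcp_pos: [0.367, 0.2702, 0.1992]
tcp_rot: [0.0, 0.833, 0.553, 0.003]
contact_force: [0.2, -0.4, -2.3]
gripper_width: 0.0237
```

```bash
python3 - <<'E'
from h import *
from workcell import sensors
st=sensors.observe(); m=grab('wrist','w2')
print(st['gripper_width'],st['contact_force'])
cv2.imwrite('pics/w2.png',m['im'][:,:,::-1])
mv(st,.52,.25,.20,1.175-.245)
mv(st,.5954,.317,.20,1.175-.245)
E
```

```text
0.023709032506456944 [ 0.16416566 -0.35483575 -2.28485379]
t 3.80 tcp [0.367  0.2702 0.1992] phi 1.1729 -> shift cm 4.07 14.89 -0.08 turn 0.2429 (rows: 3.1 / 1.6)
t 3.80 tcp [0.367  0.2702 0.1992] phi 1.1729 -> shift cm 13.17 19.24 -0.08 turn 0.2429 (rows: 4.7 / 1.6)
```

View pics/w2.png

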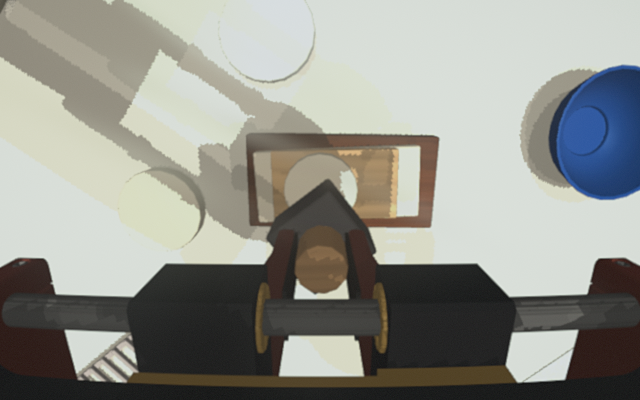

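Emit:
send_rows(commands="13.2 19.2 0 0.243 -1;13.2 19.2 0 0.243 -1;13.2 19.2 0 0.243 -1;13.2 19.2 0 0.243 -1;13.2 19.2 0 0.243 -1;13.2 19.2 0 0.243 -1;13.2 19.2 0 0.243 -1;13.2 19.2 0 0.243 -1")

```text
t: 4.65
tcp_pos: [0.5931, 0.3169, 0.1948]
tcp_rot: [-0.0, 0.894, 0.449, -0.001]
contact_force: [-0.5, 0.8, -3.2]
gripper_width: 0.0235
```

```bash
python3 - <<'E'
from h import *
from workcell import sensors
st=sensors.observe(); m=grab('wrist','w3')
cv2.imwrite('pics/w3.png',m['im'][:,:,::-1])
mv(st,.5954,.317,.065,1.175-.245)
E
```

```text
t 4.65 tcp [0.5931 0.3169 0.1948] phi 0.9304 -> shift cm 0.15 0.18 12.98 turn 0.0004 (rows: 2.6 / 0.0)
```

View pics/w3.png

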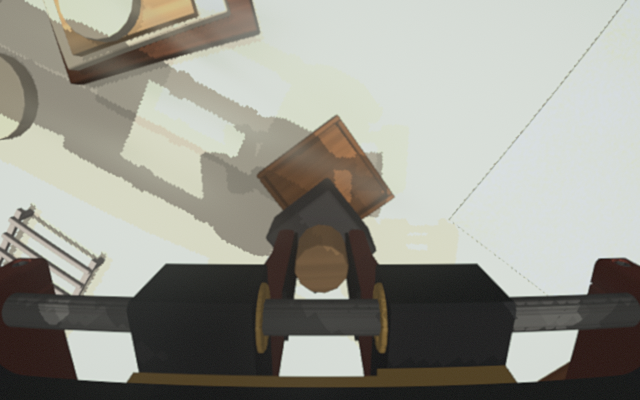

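```bash
python3 - <<'E'
from h import *
m=load('w3.npz')
w=on_z(m,[(258,175),(336,117),(394,197)],.02); print(w.round(4),(w[0]+w[2])/2)
E
```

```text
[[0.5517 0.2748 0.02  ]
 [0.5525 0.3634 0.02  ]
 [0.6443 0.3639 0.02  ]] [0.5979806  0.31932458 0.02      ]
```

Emit:
send_rows(commands="0.35 0.25 3 0 -1;0.35 0.25 6 0 -1;0.35 0.25 9 0 -1;0.35 0.25 11 0 -1;0.35 0.25 12 0 -1;0.35 0.25 12.2 0 -1;0.35 0.25 12.4 0 -1;0.35 0.25 12.4 0 -1")

```text
t: 5.5
tcp_pos: [0.5988, 0.3187, 0.0735]
tcp_rot: [0.0, 0.894, 0.448, 0.001]
contact_force: [0.0, 0.0, -2.2]
gripper_width: 0.0235
```

Emit:
send_rows(commands="0 0 0.4 0 -1;0 0 0.6 0 -1;0 0 0.8 0 -1;0 0 0.9 0 -1;0 0 0.9 0 -1")

```text
t: 6.0
tcp_pos: [0.5983, 0.3183, 0.0627]
tcp_rot: [0.0, 0.894, 0.448, -0.0]
contact_force: [-0.7, -0.4, -1.0]
gripper_width: 0.0232
```

Emit:
send_rows(commands="0 0 0.05 0 -1;0 0 0.1 0 -1;0 0 0.1 0 -1")

```text
t: 6.3
tcp_pos: [0.5983, 0.3185, 0.0627]
tcp_rot: [-0.0, 0.894, 0.448, 0.0]
contact_force: [-4.0, -0.4, 4.3]
gripper_width: 0.0238
```

Emit:
send_rows(commands="0 0 0 0 -0.3;0 0 0 0 0;0 0 0 0 0.5;0 0 0 0 1;0 0 -3 0 1;0 0 -7 0 1;0 0 -12 0 1;0 0 -12 0 1")

```text
t: 7.1
tcp_pos: [0.6008, 0.3195, 0.1917]
tcp_rot: [0.0, 0.894, 0.448, 0.007]
contact_force: [0.5, -0.1, 1.8]
gripper_width: 0.0832
```

```bash
python3 - <<'E'
from h import *
from workcell import sensors
st=sensors.observe(); m=grab('wrist','w4')
cv2.imwrite('pics/w4.png',m['im'][:,:,::-1])
print(st['contact_force'])
mv(st,.3653,.2697,.20,1.191)
E
```

```text
[ 0.5183999  -0.11540432  1.82057108]
t 7.10 tcp [0.6008 0.3195 0.1917] phi 0.9300 -> shift cm -18.07 -15.90 -0.83 turn -0.2610 (rows: 4.8 / 1.7)
```

View pics/w4.png

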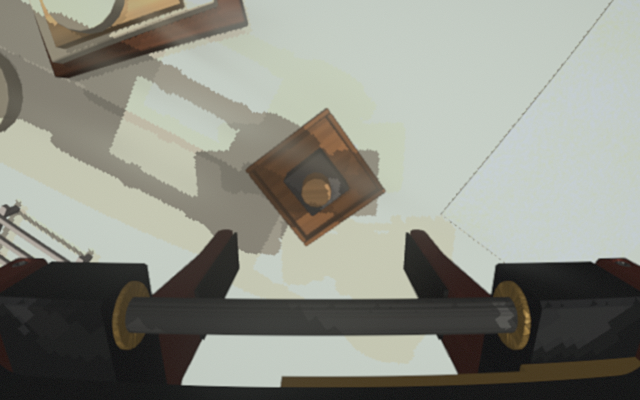

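```bash
python3 - <<'E'
from h import *
from workcell import sensors
st=sensors.observe()
mv(st,.495,-.02,.25,.285)
E
```

```text
t 7.15 tcp [0.6001 0.3191 0.1876] phi 0.9300 -> shift cm -33.46 11.85 -6.24 turn 0.6450 (rows: 7.2 / 4.3)
```

Emit:
send_rows(commands="-33.5 11.8 -6 0.645 1;-33.5 11.8 -6 0.645 1;-33.5 11.8 -6 0.645 1;-33.5 11.8 -6 0.645 1;-33.5 11.8 -6 0.645 1;-33.5 11.8 -6 0.645 1;-33.5 11.8 -6 0.645 1;-33.5 11.8 -6 0.645 1")

```text
t: 7.95
tcp_pos: [0.4914, -0.0246, 0.2416]
tcp_rot: [0.001, 0.99, 0.14, -0.0]
contact_force: [-0.0, -0.1, -0.0]
gripper_width: 0.0883
```

Emit:
send_rows(commands="0 0 0 0 1;0 0 0 0 1;0 0 0 0 1;0 0 0 0 1")

```text
t: 8.35
tcp_pos: [0.4928, -0.0194, 0.2408]
tcp_rot: [-0.0, 0.99, 0.143, -0.001]
contact_force: [0.2, -0.8, 0.5]
gripper_width: 0.0878
```

```bash
python3 - <<'E'
from h import *
from workcell import sensors
st=sensors.observe(); m=grab('wrist','w5')
cv2.imwrite('pics/w5.png',m['im'][:,:,::-1])
cv2.imwrite('pics/w5o.png',cv2.resize(ortho(m,.40,.60,-.15,.11,.028,1500),None,fx=2,fy=2)[:,:,::-1])
mv(st,.60,-.29,.25,-.4)
E
```

```text
t 8.35 tcp [ 0.4928 -0.0194  0.2408] phi 0.2872 -> shift cm 2.61 28.99 -0.92 turn 0.6872 (rows: 5.8 / 4.6)
```

View pics/w5o.png

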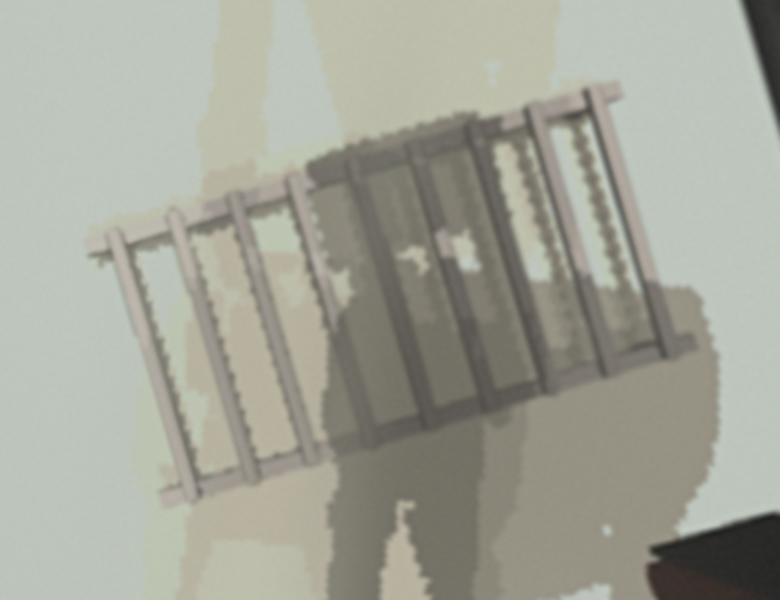

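Emit:
send_rows(commands="2.6 29 -1 0.687 1;2.6 29 -1 0.687 1;2.6 29 -1 0.687 1;2.6 29 -1 0.687 1;2.6 29 -1 0.687 1;2.6 29 -1 0.687 1;2.6 29 -1 0.687 1;2.6 29 -1 0.687 1")

```text
t: 9.2
tcp_pos: [0.5994, -0.2916, 0.2499]
tcp_rot: [-0.001, 0.98, -0.2, -0.001]
contact_force: [-0.5, 0.4, -0.3]
gripper_width: 0.0877
```

Emit:
send_rows(commands="0 0 0 0 1;0 0 0 0 1;0 0 0 0 1;0 0 0 0 1")

```text
t: 9.6
tcp_pos: [0.5991, -0.2908, 0.2525]
tcp_rot: [0.0, 0.98, -0.199, 0.001]
contact_force: [-0.0, -0.6, 0.1]
gripper_width: 0.0875
```

```bash
python3 - <<'E'
from h import *
from workcell import sensors
st=sensors.observe(); m=grab('wrist','w6')
cv2.imwrite('pics/w6.png',m['im'][:,:,::-1])
cv2.imwrite('pics/w6o.png',cv2.resize(ortho(m,.54,.72,-.39,-.19,.024,1500),None,fx=2,fy=2)[:,:,::-1])
mv(st,.36,-.29,.25,.1)
E
```

```text
t 9.60 tcp [ 0.5991 -0.2908  0.2525] phi -0.4009 -> shift cm -22.04 9.25 0.25 turn -0.5009 (rows: 4.8 / 3.3)
```

View pics/w6o.png

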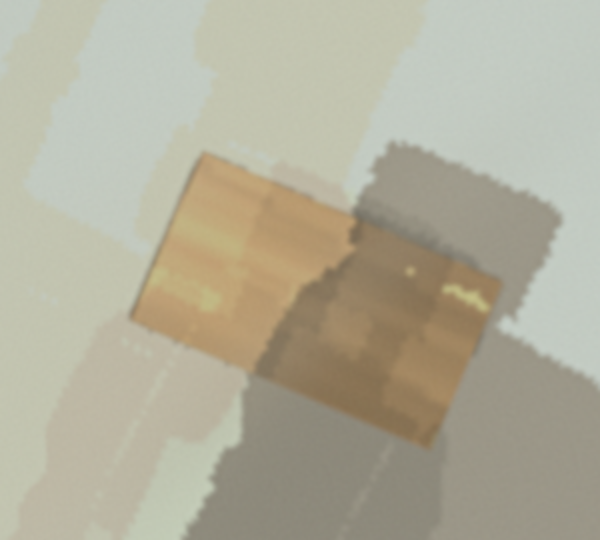

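View pics/w6.png

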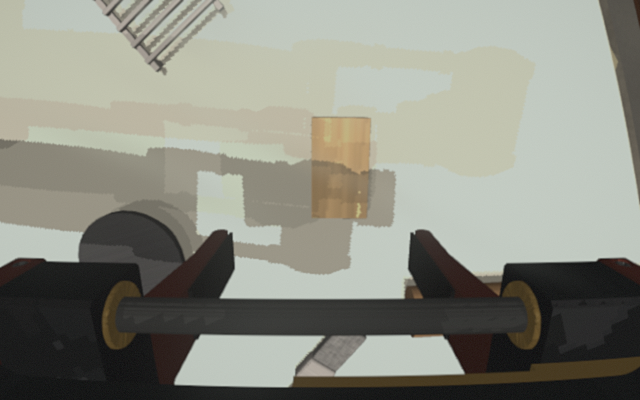

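Emit:
send_rows(commands="-22 9.2 0 -0.2 1;-22 9.2 0 -0.2 1;-22 9.2 0 -0.2 1;-22 9.2 0 -0.2 1;-22 9.2 0 -0.2 1;-22 9.2 0 -0.2 1;-22 9.2 0 -0.2 1;-22 9.2 0 -0.2 1")

```text
t: 10.45
tcp_pos: [0.3613, -0.2903, 0.2517]
tcp_rot: [0.0, 0.995, -0.101, 0.0]
contact_force: [-0.1, 0.1, 0.4]
gripper_width: 0.0879
```

Emit:
send_rows(commands="0 0 0 0 1;0 0 0 0 1;0 0 0 0 1;0 0 0 0 1")

```text
t: 10.85
tcp_pos: [0.361, -0.2903, 0.2514]
tcp_rot: [-0.0, 0.995, -0.101, -0.0]
contact_force: [-0.3, 0.8, -0.3]
gripper_width: 0.0877
```

```bash
python3 - <<'E'
from h import *
from workcell import sensors
st=sensors.observe(); m=grab('wrist','w7')
cv2.imwrite('pics/w7o.png',cv2.resize(ortho(m,.27,.45,-.39,-.19,.04,1500),None,fx=2,fy=2)[:,:,::-1])
mv(st,.38,.0,.25,.5)
mv(st,.366,.27,.23,1.18)
E
```

```text
t 10.85 tcp [ 0.361  -0.2903  0.2514] phi -0.2014 -> shift cm -3.94 -28.82 0.14 turn -0.7014 (rows: 5.8 / 4.7)
t 10.85 tcp [ 0.361  -0.2903  0.2514] phi -0.2014 -> shift cm -10.72 -55.00 2.14 turn -1.3814 (rows: 11.2 / 9.2)
```

View pics/w7o.png

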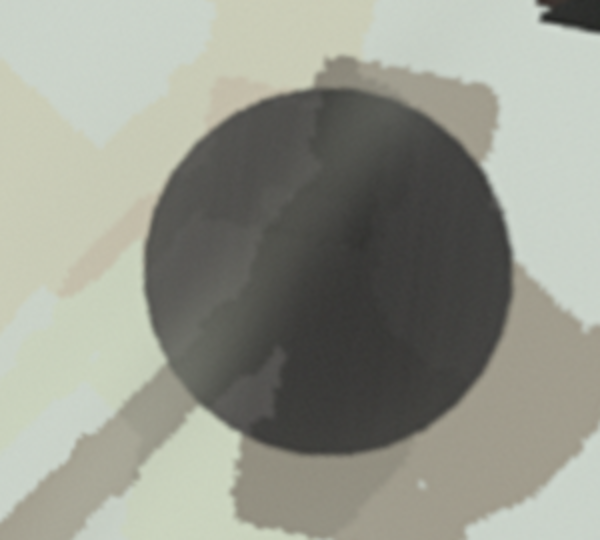

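Emit:
send_rows(commands="0 -28.5 0 -0.7 1;0 -28.5 0 -0.7 1;0 -28.5 0 -0.7 1;0 -28.5 0 -0.7 1;0 -28.5 0 -0.7 1;0 -28.5 0 -0.7 1;-10.7 -55 1.5 -1.381 1;-10.7 -55 1.5 -1.381 1")

```text
t: 11.7
tcp_pos: [0.3994, 0.0888, 0.2463]
tcp_rot: [0.0, 0.92, 0.391, 0.0]
contact_force: [1.5, 0.6, 0.3]
gripper_width: 0.0878
```

```bash
python3 - <<'E'
from h import *
from workcell import sensors
st=sensors.observe()
mv(st,.366,.27,.23,1.18)
E
```

```text
t 11.70 tcp [0.3994 0.0888 0.2463] phi 0.8032 -> shift cm 10.72 -14.99 1.63 turn -0.3768 (rows: 3.7 / 2.5)
```

Emit:
send_rows(commands="10.7 -15 1.6 -0.377 1;10.7 -15 1.6 -0.377 1;10.7 -15 1.6 -0.377 1;10.7 -15 1.6 -0.377 1;10.7 -15 1.6 -0.377 1;10.7 -15 1.6 -0.377 1;10.7 -15 1.6 -0.377 1;10.7 -15 1.6 -0.377 1")

```text
t: 12.5
tcp_pos: [0.3676, 0.2673, 0.2308]
tcp_rot: [0.0, 0.833, 0.553, 0.0]
contact_force: [-0.4, -0.1, 0.3]
gripper_width: 0.0881
```

```bash
python3 - <<'E'
from h import *
from workcell import sensors
st=sensors.observe(); m=grab('wrist','w8')
cv2.imwrite('pics/w8o.png',cv2.resize(ortho(m,.28,.46,.18,.38,.058,1500),None,fx=2,fy=2)[:,:,::-1])
mv(st,.366,.27,.23,1.18)
E
```

```text
t 12.50 tcp [0.3676 0.2673 0.2308] phi 1.1729 -> shift cm 0.18 -0.25 0.08 turn -0.0071 (rows: 0.1 / 0.0)
```

View pics/w8o.png

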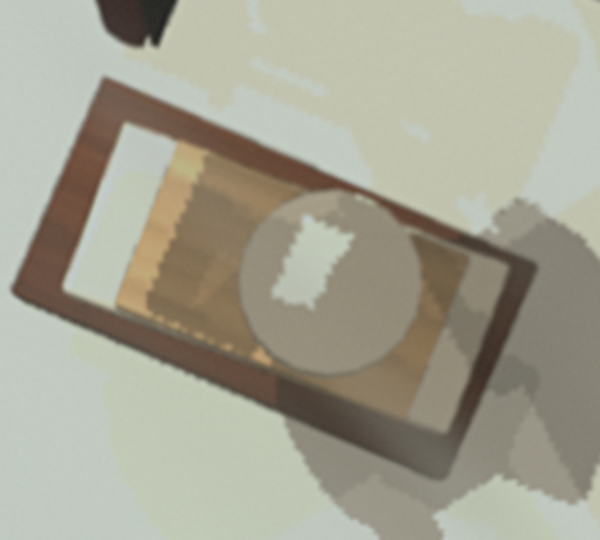

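Emit:
send_rows(commands="0.2 -0.25 4 -0.017 1;0.2 -0.25 8 -0.017 1;0.2 -0.25 11 -0.017 1;0.2 -0.25 13.5 -0.017 1;0.2 -0.25 15 -0.017 1;0.2 -0.25 15.5 -0.017 1;0.2 -0.25 15.8 -0.017 1;0.2 -0.25 15.8 -0.017 1", newtons=10)

```text
t: 13.35
tcp_pos: [0.3661, 0.2714, 0.0735]
tcp_rot: [0.0, 0.828, 0.561, 0.001]
contact_force: [0.4, -0.9, -0.2]
gripper_width: 0.0878
```

```bash
python3 - <<'E'
from h import *
from workcell import sensors
st=sensors.observe()
print(st['contact_force'])
mv(st,.366,.27,.0655,1.19)
E
```

```text
[ 0.35273473 -0.86621985 -0.17266995]
t 13.35 tcp [0.3661 0.2714 0.0735] phi 1.1916 -> shift cm -0.13 0.04 0.80 turn 0.0016 (rows: 0.2 / 0.0)
```

Emit:
send_rows(commands="-0.1 0 0.3 0 1;-0.1 0 0.5 0 1;-0.1 0 0.6 0 1;-0.1 0 0.6 0 1;-0.1 0 0.6 0 1")

```text
t: 13.85
tcp_pos: [0.3652, 0.2703, 0.0665]
tcp_rot: [-0.0, 0.828, 0.561, 0.0]
contact_force: [0.3, -0.6, -0.1]
gripper_width: 0.0879
```

Emit:
send_rows(commands="0 0 0.1 0 1;0 0 0.1 0 0.6;0 0 0.1 0 0.5;0 0 0.1 0 0.4;0 0 0.1 0 0.3;0 0 0.1 0 0.2;0 0 0.1 0 -1;0 0 0.1 0 -1", newtons=10)

```text
t: 14.65
tcp_pos: [0.3652, 0.2703, 0.0654]
tcp_rot: [0.0, 0.828, 0.561, 0.0]
contact_force: [-0.5, -0.2, 0.0]
gripper_width: 0.0618
```

Emit:
send_rows(commands="0 0 0 0 -1;0 0 0 0 -1;0 0 -0.3 0 -1;0 0 -1 0 -1;0 0 -2 0 -1;0 0 -4 0 -1;0 0 -7 0 -1;0 0 -10 0 -1")

```text
t: 15.45
tcp_pos: [0.365, 0.2702, 0.1671]
tcp_rot: [0.0, 0.828, 0.561, 0.0]
contact_force: [-0.2, -0.0, 0.1]
gripper_width: 0.0616
```

```bash
python3 - <<'E'
from h import *
from workcell import sensors
st=sensors.observe(); m=grab('wrist','w9')
cv2.imwrite('pics/w9.png',m['im'][:,:,::-1])
mv(st,.42,.0,.2,.5)
mv(st,.3595,-.2997,.2,-.1)
E
```

```text
t 15.45 tcp [0.365  0.2702 0.1671] phi 1.1920 -> shift cm -23.07 15.10 -3.29 turn 0.6920 (rows: 5.6 / 4.6)
t 15.45 tcp [0.365  0.2702 0.1671] phi 1.1920 -> shift cm -53.15 20.56 -3.29 turn 1.2920 (rows: 11.4 / 8.6)
```

View pics/w9.png

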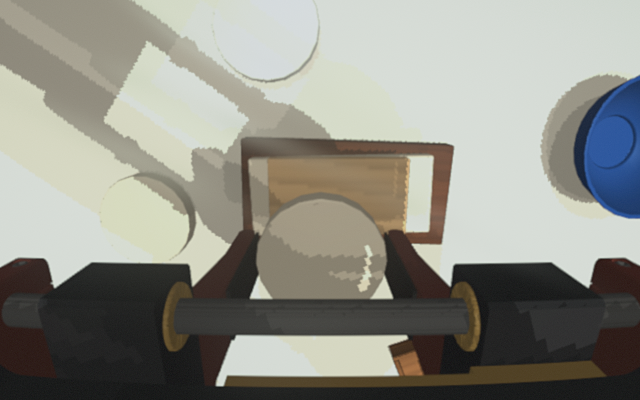

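Emit:
send_rows(commands="-21 15.1 -3.3 0.6 -1;-21 15.1 -3.3 0.6 -1;-21 15.1 -3.3 0.6 -1;-21 15.1 -3.3 0.6 -1;-21 15.1 -3.3 0.6 -1;-53.1 20.6 -3.3 1.292 -1;-53.1 20.6 -3.3 1.292 -1;-53.1 20.6 -3.3 1.292 -1")

```text
t: 16.3
tcp_pos: [0.3955, -0.1194, 0.1985]
tcp_rot: [0.0, 0.998, 0.068, 0.001]
contact_force: [1.4, 0.4, -0.8]
gripper_width: 0.0615
```

```bash
python3 - <<'E'
from h import *
from workcell import sensors
st=sensors.observe()
mv(st,.3595,-.2997,.15,-.1)
E
```

```text
t 16.30 tcp [ 0.3955 -0.1194  0.1985] phi 0.1360 -> shift cm -6.02 17.38 4.85 turn 0.2360 (rows: 3.8 / 1.6)
```

Emit:
send_rows(commands="-6 17.4 4.8 0.236 -1;-6 17.4 4.8 0.236 -1;-6 17.4 4.8 0.236 -1;-6 17.4 4.8 0.236 -1;-6 17.4 4.8 0.236 -1;-6 17.4 4.8 0.236 -1;-6 17.4 4.8 0.236 -1;-6 17.4 4.8 0.236 -1")

```text
t: 17.1
tcp_pos: [0.362, -0.2974, 0.1505]
tcp_rot: [0.0, 0.999, -0.046, 0.001]
contact_force: [0.5, -0.4, -0.3]
gripper_width: 0.0614
```

```bash
python3 - <<'E'
from h import *
from workcell import sensors
st=sensors.observe()
mv(st,.3595,-.2997,.066,-.1)
E
```

```text
t 17.10 tcp [ 0.362  -0.2974  0.1505] phi -0.0922 -> shift cm -0.23 0.25 8.45 turn 0.0078 (rows: 1.7 / 0.1)
```

Emit:
send_rows(commands="-0.2 0.25 2.5 0 -1;-0.2 0.25 5 0 -1;-0.2 0.25 7 0 -1;-0.2 0.25 8 0 -1;-0.2 0.25 8.3 0 -1;-0.2 0.25 8.4 0 -1;-0.2 0.25 8.4 0 -1;-0.2 0.25 8.4 0 -1")

```text
t: 17.9
tcp_pos: [0.3597, -0.3009, 0.0668]
tcp_rot: [0.001, 0.999, -0.047, 0.001]
contact_force: [-0.1, -0.1, -0.8]
gripper_width: 0.0614
```

```bash
python3 - <<'E'
from h import *
from workcell import sensors
st=sensors.observe()
mv(st,.3595,-.2997,.062,-.1)
E
```

```text
t 17.90 tcp [ 0.3597 -0.3009  0.0668] phi -0.0939 -> shift cm -0.03 -0.12 0.48 turn 0.0061 (rows: 0.1 / 0.0)
```

Emit:
send_rows(commands="0 -0.1 0.1 0 -1;0 -0.1 0.2 0 -1;0 -0.1 0.3 0 -1;0 -0.1 0.38 0 -1;0 -0.1 0.45 0 -1;0 -0.1 0.45 0 -1;0 -0.1 0.45 0 -1")

```text
t: 18.6
tcp_pos: [0.3592, -0.2995, 0.0614]
tcp_rot: [-0.0, 0.999, -0.047, -0.0]
contact_force: [-0.7, 1.5, 3.2]
gripper_width: 0.0619
```

Emit:
send_rows(commands="0 0 -0.05 0 0.45;0 0 -0.05 0 0.55;0 0 -0.05 0 0.7;0 0 -0.05 0 1;0 0 -0.05 0 1;0 0 -3 0 1;0 0 -8 0 1;0 0 -13 0 1")

```text
t: 19.4
tcp_pos: [0.3587, -0.299, 0.1917]
tcp_rot: [-0.001, 0.999, -0.047, -0.001]
contact_force: [0.6, -0.4, 1.0]
gripper_width: 0.0874
```

Emit:
send_rows(commands="0 0 -4 0 1;0 0 -4 0 1;0 0 -4 0 1")

```text
t: 19.7
tcp_pos: [0.3595, -0.2998, 0.232]
tcp_rot: [0.001, 0.999, -0.047, 0.001]
contact_force: [-0.8, 0.1, 0.2]
gripper_width: 0.088
```

```bash
python3 - <<'E'
from h import *
from workcell import sensors
st=sensors.observe(); m=grab('wrist','w10')
cv2.imwrite('pics/w10o.png',cv2.resize(ortho(m,.27,.45,-.39,-.19,.047,1500),None,fx=2,fy=2)[:,:,::-1])
mv(st,.42,.0,.23,.0)
mv(st,.37,.283,.23,-.378)
E
```

```text
t 19.70 tcp [ 0.3595 -0.2998  0.232 ] phi -0.0940 -> shift cm 3.20 -30.42 0.20 turn -0.0940 (rows: 6.1 / 0.6)
t 19.70 tcp [ 0.3595 -0.2998  0.232 ] phi -0.0940 -> shift cm -4.43 -58.13 0.20 turn 0.2840 (rows: 11.7 / 1.9)
```

View pics/w10o.png

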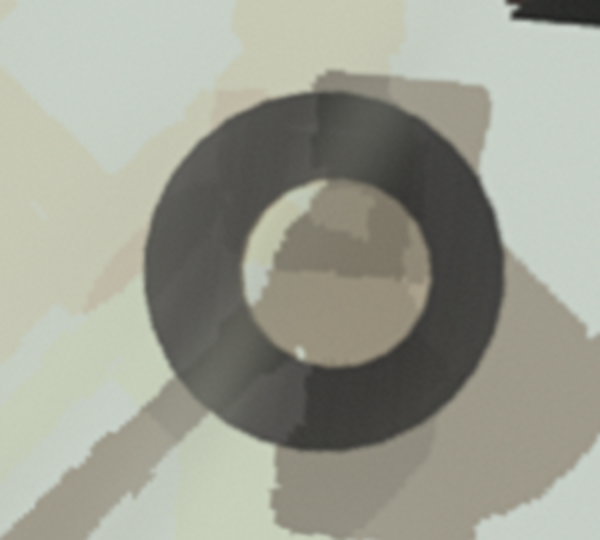

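Emit:
send_rows(commands="5 -28 0 0.1 1;5 -28 0 0.1 1;5 -28 0 0.1 1;5 -28 0 0.1 1;5 -28 0 0.1 1;5 -28 0 0.1 1;-4.4 -58 0 0.284 1;-4.4 -58 0 0.284 1")

```text
t: 20.55
tcp_pos: [0.4155, 0.0659, 0.2282]
tcp_rot: [0.001, 0.982, -0.19, -0.002]
contact_force: [1.1, 1.0, -0.5]
gripper_width: 0.088
```

```bash
python3 - <<'E'
from h import *
from workcell import sensors
st=sensors.observe()
mv(st,.37,.283,.23,-.378)
E
```

```text
t 20.55 tcp [0.4155 0.0659 0.2282] phi -0.3832 -> shift cm -12.34 -18.44 -0.18 turn -0.0052 (rows: 4.4 / 0.0)
```

Emit:
send_rows(commands="-12.3 -18.4 0 0 1;-12.3 -18.4 0 0 1;-12.3 -18.4 0 0 1;-12.3 -18.4 0 0 1;-12.3 -18.4 0 0 1;-12.3 -18.4 0 0 1;-12.3 -18.4 0 0 1;-12.3 -18.4 0 0 1")

```text
t: 21.35
tcp_pos: [0.3702, 0.28, 0.2302]
tcp_rot: [0.001, 0.982, -0.188, -0.0]
contact_force: [-0.1, -0.3, -0.4]
gripper_width: 0.0875
```

Emit:
send_rows(commands="0 0 0 0 1;0 0 0 0 1;0 0 0 0 1")

```text
t: 21.65
tcp_pos: [0.3704, 0.2805, 0.2314]
tcp_rot: [-0.0, 0.982, -0.189, 0.0]
contact_force: [0.1, -0.2, -0.3]
gripper_width: 0.0883
```

```bash
python3 - <<'E'
from h import *
from workcell import sensors
st=sensors.observe(); m=grab('wrist','w11')
cv2.imwrite('pics/w11o.png',cv2.resize(ortho(m,.28,.46,.18,.38,.044,1500),None,fx=2,fy=2)[:,:,::-1])
mv(st,.37,.283,.23,-.378)
E
```

```text
t 21.65 tcp [0.3704 0.2805 0.2314] phi -0.3794 -> shift cm -0.13 -0.22 0.14 turn -0.0014 (rows: 0.1 / 0.0)
```

View pics/w11o.png

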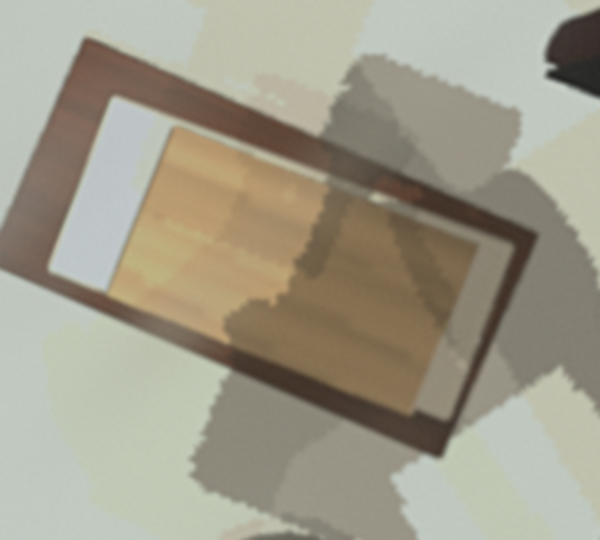

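Emit:
send_rows(commands="-0.05 -0.15 4 -0.006 1;-0.05 -0.15 8 -0.006 1;-0.05 -0.15 12 -0.006 1;-0.05 -0.15 15 -0.006 1;-0.05 -0.15 16.5 -0.006 1;-0.05 -0.15 17 -0.006 1;-0.05 -0.15 17.2 -0.006 1;-0.05 -0.15 17.2 -0.006 1", newtons=15)

```text
t: 22.5
tcp_pos: [0.3709, 0.2832, 0.0608]
tcp_rot: [-0.001, 0.983, -0.185, 0.001]
contact_force: [-0.4, 0.3, -0.3]
gripper_width: 0.0876
```

Emit:
send_rows(commands="0 0 0 0 1;0 0 0 0 1")

```text
t: 22.7
tcp_pos: [0.3707, 0.2831, 0.0605]
tcp_rot: [-0.001, 0.983, -0.185, 0.001]
contact_force: [0.2, -0.4, 0.4]
gripper_width: 0.0877
```

```bash
python3 - <<'E'
from h import *
from workcell import sensors
st=sensors.observe()
mv(st,.37,.2822,.053,-.373)
E
```

```text
t 22.70 tcp [0.3707 0.2831 0.0605] phi -0.3720 -> shift cm -0.03 0.11 0.75 turn 0.0010 (rows: 0.2 / 0.0)
```

Emit:
send_rows(commands="0 0.1 0.3 0 1;0 0.1 0.5 0 1;0 0.1 0.65 0 1;0 0.1 0.7 0 1;0 0.1 0.7 0 1;0 0.1 0.7 0 1")

```text
t: 23.3
tcp_pos: [0.3697, 0.2818, 0.0522]
tcp_rot: [0.0, 0.983, -0.185, -0.0]
contact_force: [0.3, -0.4, -0.1]
gripper_width: 0.0881
```

Emit:
send_rows(commands="0 0 0 0 0.6;0 0 0 0 0.5;0 0 0 0 0.4;0 0 0 0 0.3;0 0 0 0 0.2;0 0 0 0 -1;0 0 0 0 -1;0 0 0 0 -1")

```text
t: 24.1
tcp_pos: [0.3697, 0.2818, 0.0522]
tcp_rot: [-0.0, 0.983, -0.185, 0.0]
contact_force: [-0.9, -0.1, 0.2]
gripper_width: 0.0615
```

Emit:
send_rows(commands="0 0 -0.3 0 -1;0 0 -1 0 -1;0 0 -2 0 -1;0 0 -4 0 -1;0 0 -8 0 -1;0 0 -12 0 -1;0 0 -12 0 -1")

```text
t: 24.8
tcp_pos: [0.3719, 0.2832, 0.1799]
tcp_rot: [-0.004, 0.983, -0.185, 0.004]
contact_force: [-0.3, 0.4, 0.7]
gripper_width: 0.0617
```

```bash
python3 - <<'E'
from h import *
from workcell import sensors
st=sensors.observe(); m=grab('wrist','w12')
cv2.imwrite('pics/w12.png',m['im'][:,:,::-1])
print(st['gripper_width'])
mv(st,.5,-.05,.2,-.4)
mv(st,.62,-.2955,.2,-.403)
E
```

```text
0.06173433034207913
t 24.80 tcp [0.3719 0.2832 0.1799] phi -0.3720 -> shift cm 24.05 26.38 -2.01 turn 0.0280 (rows: 7.2 / 0.2)
t 24.80 tcp [0.3719 0.2832 0.1799] phi -0.3720 -> shift cm 44.15 44.89 -2.01 turn 0.0310 (rows: 12.6 / 0.2)
```

View pics/w12.png

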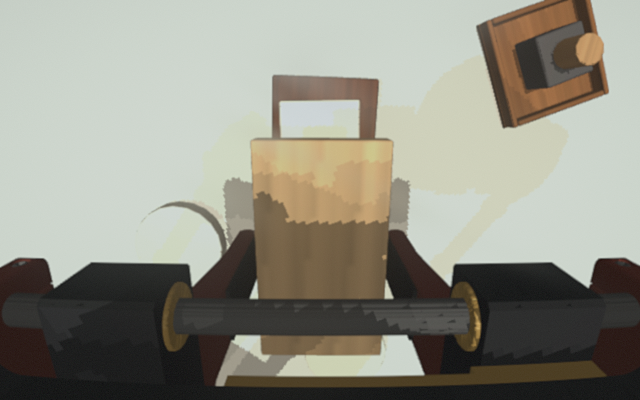

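Emit:
send_rows(commands="24 26.4 -2 0.03 -1;24 26.4 -2 0.03 -1;24 26.4 -2 0.03 -1;24 26.4 -2 0.03 -1;24 26.4 -2 0.03 -1;24 26.4 -2 0.03 -1;24 26.4 -2 0.03 -1;44.1 44.9 -2 0.03 -1")

```text
t: 25.65
tcp_pos: [0.5165, -0.0917, 0.1913]
tcp_rot: [-0.0, 0.98, -0.2, -0.0]
contact_force: [0.1, 1.5, -0.1]
gripper_width: 0.062
```

```bash
python3 - <<'E'
from h import *
from workcell import sensors
st=sensors.observe()
mv(st,.62,-.2955,.17,-.403)
E
```

```text
t 25.65 tcp [ 0.5165 -0.0917  0.1913] phi -0.4025 -> shift cm 17.50 14.69 2.13 turn 0.0005 (rows: 4.6 / 0.0)
```

Emit:
send_rows(commands="17.5 14.7 2 0 -1;17.5 14.7 2 0 -1;17.5 14.7 2 0 -1;17.5 14.7 2 0 -1;17.5 14.7 2 0 -1;17.5 14.7 2 0 -1;17.5 14.7 2 0 -1;17.5 14.7 2 0 -1")

```text
t: 26.45
tcp_pos: [0.6199, -0.2921, 0.1717]
tcp_rot: [-0.0, 0.98, -0.199, -0.0]
contact_force: [-0.4, 0.7, -0.0]
gripper_width: 0.0619
```

Emit:
send_rows(commands="0 0 0 0 -1;0 0 0 0 -1")

```text
t: 26.65
tcp_pos: [0.6202, -0.2922, 0.1728]
tcp_rot: [0.0, 0.98, -0.199, 0.001]
contact_force: [0.3, 0.2, -0.9]
gripper_width: 0.0618
```

```bash
python3 - <<'E'
from h import *
from workcell import sensors
st=sensors.observe(); m=grab('wrist','w13')
cv2.imwrite('pics/w13.png',m['im'][:,:,::-1])
mv(st,.62,-.2955,.05,-.403)
E
```

```text
t 26.65 tcp [ 0.6202 -0.2922  0.1728] phi -0.4007 -> shift cm 0.11 0.31 12.28 turn 0.0023 (rows: 2.5 / 0.0)
```

View pics/w13.png

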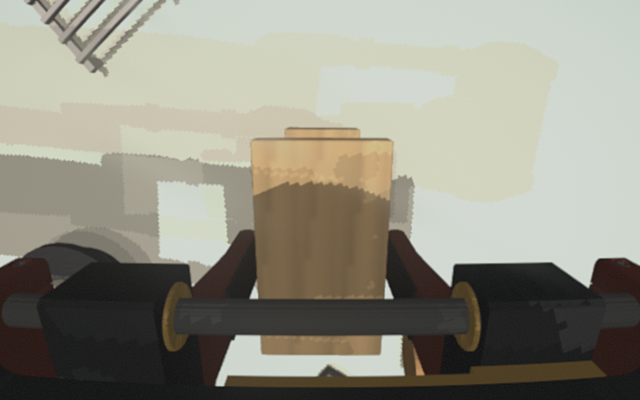

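Emit:
send_rows(commands="0.1 0.35 3 0.002 -1;0.1 0.35 6 0.002 -1;0.1 0.35 9 0.002 -1;0.1 0.35 11 0.002 -1;0.1 0.35 11.8 0.002 -1;0.1 0.35 12.2 0.002 -1;0.1 0.35 12.2 0.002 -1;0.1 0.35 12.2 0.002 -1")

```text
t: 27.5
tcp_pos: [0.6204, -0.2972, 0.0518]
tcp_rot: [0.0, 0.98, -0.201, 0.001]
contact_force: [1.0, 0.3, -0.6]
gripper_width: 0.0618
```

Emit:
send_rows(commands="0 0 0 0 -1;0 0 0 0 -1")

```text
t: 27.7
tcp_pos: [0.6202, -0.2971, 0.051]
tcp_rot: [0.0, 0.98, -0.201, 0.001]
contact_force: [-0.3, 0.5, -0.6]
gripper_width: 0.0622
```

```bash
python3 - <<'E'
from h import *
from workcell import sensors
st=sensors.observe(); m=grab('wrist','w14')
mv(st,.6202,-.296,.0442,-.403)
m=grab('side','s14'); cv2.imwrite('pics/s14.png',cv2.resize(m['im'][100:260,200:420],None,fx=3,fy=3)[:,:,::-1])
E
```

```text
t 27.70 tcp [ 0.6202 -0.2971  0.051 ] phi -0.4040 -> shift cm -0.04 -0.11 0.68 turn -0.0010 (rows: 0.1 / 0.0)
```

Emit:
send_rows(commands="0 -0.1 0.2 0 -1;0 -0.1 0.4 0 -1;0 -0.1 0.5 0 -1;0 -0.1 0.6 0 -1;0 -0.1 0.65 0 -1;0 -0.1 0.65 0 -1;0 -0.1 0.65 0 -1")

```text
t: 28.5
tcp_pos: [0.62, -0.2959, 0.0443]
tcp_rot: [-0.0, 0.98, -0.201, 0.0]
contact_force: [-3.9, 2.5, 6.5]
gripper_width: 0.0616
```

Emit:
send_rows(commands="0 0 -0.05 0 0.45;0 0 -0.05 0 0.55;0 0 -0.05 0 0.7;0 0 -0.05 0 1;0 0 -0.05 0 1;0 0 -3 0 1;0 0 -8 0 1;0 0 -13 0 1")

```text
t: 29.3
tcp_pos: [0.6194, -0.2956, 0.1734]
tcp_rot: [-0.0, 0.98, -0.201, -0.001]
contact_force: [1.0, -1.3, -0.0]
gripper_width: 0.0877
```

Emit:
send_rows(commands="0 0 -6 0 1;0 0 -6 0 1;0 0 -6 0 1;0 0 -6 0 1")

```text
t: 29.7
tcp_pos: [0.6198, -0.2959, 0.2314]
tcp_rot: [-0.0, 0.98, -0.201, -0.001]
contact_force: [-0.7, -0.2, -0.6]
gripper_width: 0.0882
```

```bash
python3 - <<'E'
from h import *
from workcell import sensors
st=sensors.observe(); m=grab('wrist','w15')
cv2.imwrite('pics/w15o.png',cv2.resize(ortho(m,.54,.72,-.39,-.19,.036,1500),None,fx=2,fy=2)[:,:,::-1])
mv(st,.5,.05,.24,-.37)
mv(st,.372,.284,.24,-.36)
E
```

```text
t 29.70 tcp [ 0.6198 -0.2959  0.2314] phi -0.4040 -> shift cm -24.62 -27.09 -0.86 turn -0.0340 (rows: 7.3 / 0.2)
t 29.70 tcp [ 0.6198 -0.2959  0.2314] phi -0.4040 -> shift cm -45.58 -43.58 -0.86 turn -0.0440 (rows: 12.6 / 0.3)
```

View pics/w15o.png

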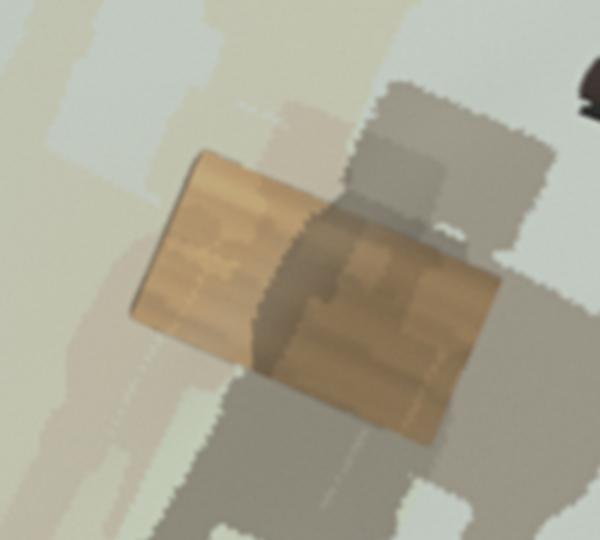

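Emit:
send_rows(commands="-24.6 -27 -0.8 -0.034 1;-24.6 -27 -0.8 -0.034 1;-24.6 -27 -0.8 -0.034 1;-24.6 -27 -0.8 -0.034 1;-24.6 -27 -0.8 -0.034 1;-24.6 -27 -0.8 -0.034 1;-45.6 -43.6 -0.8 -0.044 1;-45.6 -43.6 -0.8 -0.044 1")

```text
t: 30.55
tcp_pos: [0.4747, 0.0781, 0.2372]
tcp_rot: [0.001, 0.984, -0.179, -0.002]
contact_force: [0.6, 1.0, 0.1]
gripper_width: 0.0879
```

```bash
python3 - <<'E'
from h import *
from workcell import sensors
st=sensors.observe()
mv(st,.372,.284,.24,-.36)
E
```

```text
t 30.55 tcp [0.4747 0.0781 0.2372] phi -0.3599 -> shift cm -16.86 -15.65 -0.28 turn 0.0001 (rows: 4.6 / 0.0)
```

Emit:
send_rows(commands="-16.9 -15.6 -0.3 0 1;-16.9 -15.6 -0.3 0 1;-16.9 -15.6 -0.3 0 1;-16.9 -15.6 -0.3 0 1;-16.9 -15.6 -0.3 0 1;-16.9 -15.6 -0.3 0 1;-16.9 -15.6 -0.3 0 1;-16.9 -15.6 -0.3 0 1")

```text
t: 31.35
tcp_pos: [0.3736, 0.2811, 0.2419]
tcp_rot: [0.001, 0.984, -0.18, -0.001]
contact_force: [0.2, 0.0, -0.6]
gripper_width: 0.0878
```

Emit:
send_rows(commands="0 0 0 0 1;0 0 0 0 1;0 0 0 0 1")

```text
t: 31.65
tcp_pos: [0.3738, 0.2815, 0.2434]
tcp_rot: [-0.0, 0.984, -0.18, 0.0]
contact_force: [0.3, 0.4, 0.4]
gripper_width: 0.0877
```

```bash
python3 - <<'E'
from h import *
from workcell import sensors
st=sensors.observe(); m=grab('wrist','w16')
cv2.imwrite('pics/w16o.png',cv2.resize(ortho(m,.28,.46,.18,.38,.032,1500),None,fx=2,fy=2)[:,:,::-1])
mv(st,.372,.284,.23,-.36)
E
```

```text
t 31.65 tcp [0.3738 0.2815 0.2434] phi -0.3614 -> shift cm -0.26 -0.17 1.34 turn -0.0014 (rows: 0.3 / 0.0)
```

View pics/w16o.png

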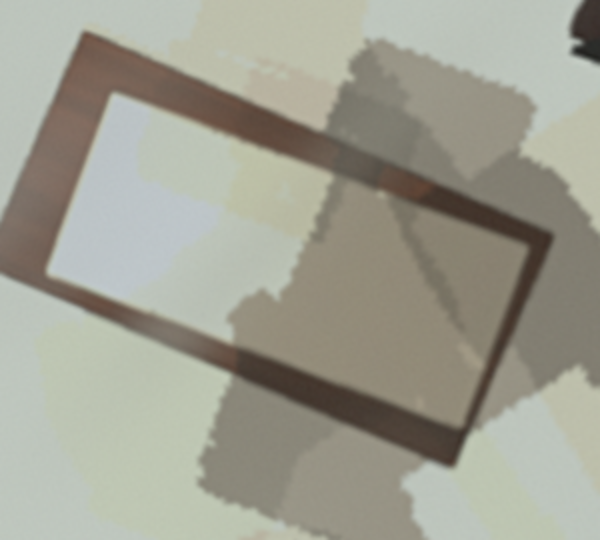

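Emit:
send_rows(commands="-0.15 -0.2 4 -0.015 1;-0.15 -0.2 8 -0.015 1;-0.15 -0.2 12 -0.015 1;-0.15 -0.2 16 -0.015 1;-0.15 -0.2 18.5 -0.015 1;-0.15 -0.2 19.5 -0.015 1;-0.15 -0.2 19.8 -0.015 1;-0.15 -0.2 19.8 -0.015 1", newtons=25)

```text
t: 32.5
tcp_pos: [0.3733, 0.2848, 0.0464]
tcp_rot: [-0.001, 0.985, -0.172, 0.001]
contact_force: [0.2, 0.2, 1.1]
gripper_width: 0.0878
```

Emit:
send_rows(commands="0 0 0 0 1;0 0 0 0 1")

```text
t: 32.7
tcp_pos: [0.3735, 0.2851, 0.047]
tcp_rot: [-0.001, 0.985, -0.172, 0.001]
contact_force: [0.1, -0.1, -0.1]
gripper_width: 0.0878
```

```bash
python3 - <<'E'
from h import *
from workcell import sensors
st=sensors.observe()
mv(st,.3733,.284,.0393,-.346)
E
```

```text
t 32.70 tcp [0.3735 0.2851 0.047 ] phi -0.3450 -> shift cm 0.02 0.11 0.77 turn 0.0010 (rows: 0.2 / 0.0)
```

Emit:
send_rows(commands="0 0.1 0.3 0 1;0 0.1 0.5 0 1;0 0.1 0.65 0 1;0 0.1 0.7 0 1;0 0.1 0.7 0 1;0 0.1 0.7 0 1")

```text
t: 33.3
tcp_pos: [0.3723, 0.2836, 0.0383]
tcp_rot: [0.0, 0.985, -0.172, -0.0]
contact_force: [0.5, -0.5, -0.7]
gripper_width: 0.0878
```

Emit:
send_rows(commands="0 0 0 0 0.6;0 0 0 0 0.55;0 0 0 0 0.5;0 0 0 0 0.4;0 0 0 0 0.3;0 0 0 0 -1;0 0 0 0 -1;0 0 0 0 -1")

```text
t: 34.1
tcp_pos: [0.3724, 0.2836, 0.0384]
tcp_rot: [-0.0, 0.985, -0.172, 0.0]
contact_force: [-0.2, -0.1, -0.7]
gripper_width: 0.0659
```

Emit:
send_rows(commands="0 0 -0.3 0 -1;0 0 -0.8 0 -1;0 0 -1.5 0 -1;0 0 -3 0 -1;0 0 -6 0 -1;0 0 -10 0 -1;0 0 -12 0 -1;0 0 -12 0 -1")

```text
t: 34.9
tcp_pos: [0.3739, 0.2847, 0.1636]
tcp_rot: [-0.003, 0.985, -0.172, 0.003]
contact_force: [1.1, 0.6, -0.6]
gripper_width: 0.066
```

```bash
python3 - <<'E'
from h import *
from workcell import sensors
st=sensors.observe(); m=grab('wrist','w17')
cv2.imwrite('pics/w17.png',m['im'][:,:,::-1])
print(st['gripper_width'],st['contact_force'])
mv(st,.502,-.0203,.17,.285)
E
```

```text
0.06597495802984957 [ 1.0611594   0.5684775  -0.62661897]
t 34.90 tcp [0.3739 0.2847 0.1636] phi -0.3450 -> shift cm 22.37 24.37 -0.64 turn -0.6300 (rows: 6.6 / 4.2)
```

View pics/w17.png

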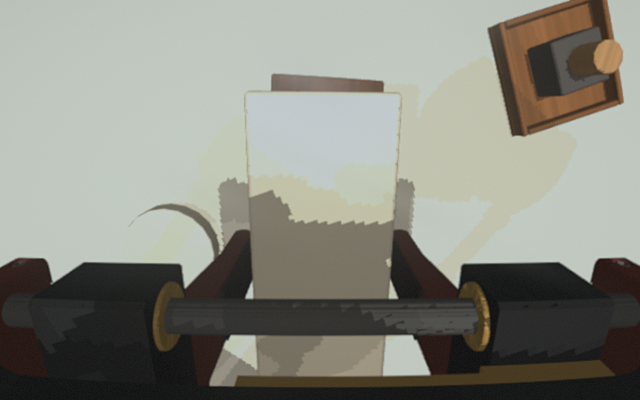

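Emit:
send_rows(commands="22.4 24.4 -0.5 -0.63 -1;22.4 24.4 -0.5 -0.63 -1;22.4 24.4 -0.5 -0.63 -1;22.4 24.4 -0.5 -0.63 -1;22.4 24.4 -0.5 -0.63 -1;22.4 24.4 -0.5 -0.63 -1;22.4 24.4 -0.5 -0.63 -1;22.4 24.4 -0.5 -0.63 -1")

```text
t: 35.75
tcp_pos: [0.5006, -0.0259, 0.161]
tcp_rot: [0.0, 0.99, 0.14, -0.002]
contact_force: [0.1, 0.4, -1.0]
gripper_width: 0.0659
```

Emit:
send_rows(commands="0 0 0 0 -1;0 0 0 0 -1;0 0 0 0 -1")

```text
t: 36.05
tcp_pos: [0.5001, -0.0203, 0.1628]
tcp_rot: [-0.0, 0.99, 0.143, -0.0]
contact_force: [-0.1, -0.4, -1.9]
gripper_width: 0.0657
```

```bash
python3 - <<'E'
from h import *
from workcell import sensors
st=sensors.observe()
mv(st,.5022,-.021,.055,.285)
E
```

```text
t 36.05 tcp [ 0.5001 -0.0203  0.1628] phi 0.2868 -> shift cm 0.19 0.13 10.78 turn 0.0018 (rows: 2.2 / 0.0)
```

Emit:
send_rows(commands="0.2 0.1 3 0.002 -1;0.2 0.1 6 0.002 -1;0.2 0.1 8.5 0.002 -1;0.2 0.1 10 0.002 -1;0.2 0.1 10.4 0.002 -1;0.2 0.1 10.7 0.002 -1;0.2 0.1 10.7 0.002 -1;0.2 0.1 10.7 0.002 -1")

```text
t: 36.85
tcp_pos: [0.5036, -0.0222, 0.0578]
tcp_rot: [0.0, 0.99, 0.141, 0.001]
contact_force: [0.7, -0.3, -1.7]
gripper_width: 0.0658
```

Emit:
send_rows(commands="0 0 0 0 -1;0 0 0 0 -1")

```text
t: 37.05
tcp_pos: [0.5032, -0.0223, 0.057]
tcp_rot: [0.0, 0.99, 0.141, 0.001]
contact_force: [0.7, -0.1, -1.5]
gripper_width: 0.0654
```

```bash
python3 - <<'E'
from h import *
from workcell import sensors
st=sensors.observe()
mv(st,.5022,-.021,.0484,.285)
E
```

```text
t 37.05 tcp [ 0.5032 -0.0223  0.057 ] phi 0.2828 -> shift cm -0.06 -0.15 0.86 turn -0.0022 (rows: 0.2 / 0.0)
```

Emit:
send_rows(commands="-0.05 -0.1 0.2 -0.002 -1;-0.05 -0.1 0.4 -0.002 -1;-0.05 -0.1 0.5 -0.002 -1;-0.05 -0.1 0.6 -0.002 -1;-0.05 -0.1 0.68 -0.002 -1;-0.05 -0.1 0.74 -0.002 -1;-0.05 -0.1 0.74 -0.002 -1;-0.05 -0.1 0.74 -0.002 -1")

```text
t: 37.85
tcp_pos: [0.502, -0.0213, 0.0489]
tcp_rot: [0.0, 0.99, 0.142, -0.0]
contact_force: [0.1, 0.2, -1.7]
gripper_width: 0.0661
```

Emit:
send_rows(commands="0 0 0.04 0 -1;0 0 0.08 0 -1;0 0 0.08 0 -1;0 0 0.08 0 -1")

```text
t: 38.25
tcp_pos: [0.5021, -0.0214, 0.0484]
tcp_rot: [0.0, 0.99, 0.142, 0.0]
contact_force: [-1.1, 0.1, 1.6]
gripper_width: 0.0662
```

Contact (sign flipped to +1.6 N). Release.

Emit:
send_rows(commands="0 0 0 0 0.55;0 0 0 0 0.65;0 0 -0.05 0 0.8;0 0 -0.05 0 1;0 0 -0.05 0 1;0 0 -3 0 1;0 0 -8 0 1;0 0 -13 0 1")

```text
t: 39.05
tcp_pos: [0.5013, -0.0212, 0.1787]
tcp_rot: [-0.0, 0.99, 0.142, -0.001]
contact_force: [1.4, 0.1, 0.7]
gripper_width: 0.0876
```

Emit:
send_rows(commands="0 0 -6 0 1;0 0 -6 0 1;0 0 -6 0 1;0 0 -6 0 1")

```text
t: 39.45
tcp_pos: [0.5017, -0.0213, 0.2363]
tcp_rot: [-0.0, 0.99, 0.142, -0.001]
contact_force: [0.5, 0.2, -1.4]
gripper_width: 0.0879
```

```bash
python3 - <<'E'
from h import *
from workcell import sensors
st=sensors.observe(); m=grab('wrist','w18')
cv2.imwrite('pics/w18o.png',cv2.resize(ortho(m,.40,.60,-.15,.11,.042,1500),None,fx=2,fy=2)[:,:,::-1])
P=cloud(m); 
# tilt check of tile
s=P.reshape(-1,3); k=(abs(s[:,0]-.502)<.03)&(abs(s[:,1]+.02)<.05)&(s[:,2]>.035)&(s[:,2]<.05)
A=np.c_[s[k][:,:2]-[.502,-.02],np.ones(k.sum())]; print(np.linalg.lstsq(A,s[k][:,2],rcond=None)[0],k.sum())
print(st['contact_force'],st['t'])
mv(st,.45,.0,.3,.285)
for n in('top','side'):
    m=grab(n,n+'E'); cv2.imwrite(f'pics/{n}E.png',m['im'][:,:,::-1])
E
```

```text
[ 1.65824260e-05 -2.36262883e-04  4.14656777e-02] 5688
[ 0.54924744  0.15646515 -1.40944412] 39.45
t 39.45 tcp [ 0.5017 -0.0213  0.2363] phi 0.2850 -> shift cm -4.36 -3.50 -6.37 turn -0.0000 (rows: 1.7 / 0.0)
```

View pics/w18o.png

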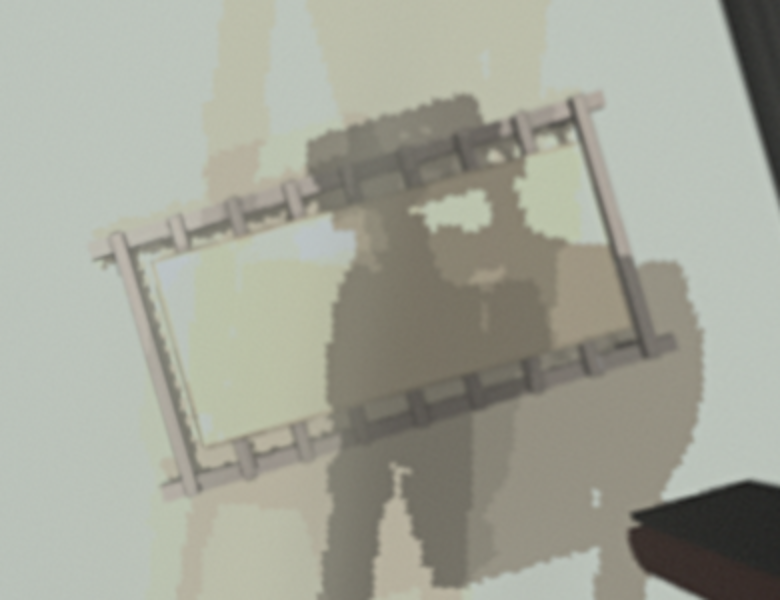

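View pics/sideE.png

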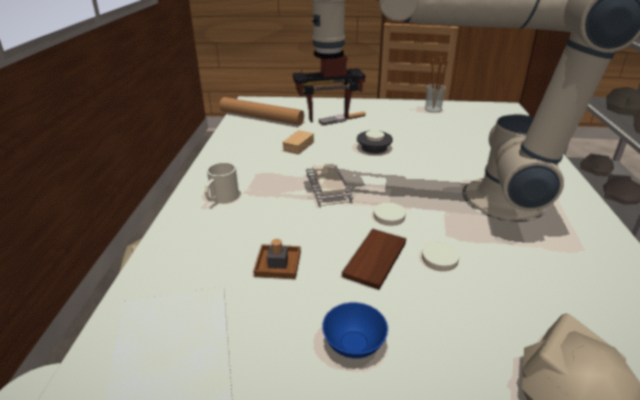

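View pics/topE.png

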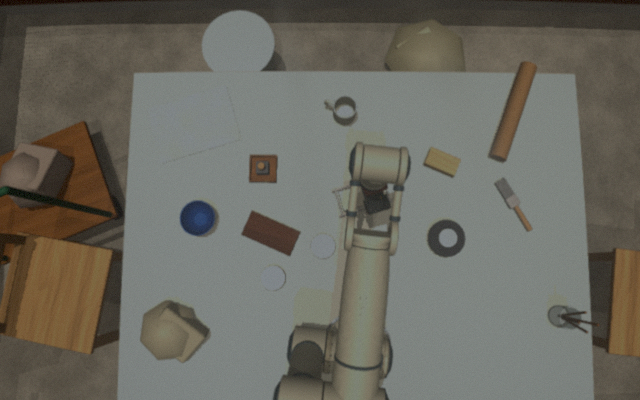

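```bash
python3 - <<'E'
from workcell import workorder
print(workorder.hand_in())
E
```

```text
the job is handed in; nothing more can be done
None
```

I took the stack apart in the order asked and handed the job in at about 39.6 s of the 128 s allowed. The hand-in gives no verdict.

| Piece | Where it ended up (from the last pictures) |
|---|---|
| Weight | In the tray, near the middle and square to it |
| Round cast | Within about 1 mm of the turntable's centre, from a picture corrected by hand for parallax |
| Plywood board | On the pile, corners matching the pile's to about 0.5–1 mm |
| Long tile | On the middle of the rack within about 0.5 mm, lengthwise and flat, turned about 0.7° from the rack's axis |

- **Gentle placing:** the plaster pieces touched down with about 3 N (round cast) and 2 N (tile). The board touched down with about 7 N.
- **Left alone:** the final top and side pictures show the mug, the bowl and the two larger round casts where they were at the start. The gripper is open and clear of everything.
- **Less certain:** I checked flatness by depth only for the tile. For the other three I judged it from the pictures. No check failed or disagreed.

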